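# Load the shoe jack and lock its heel leg at the length mark

## Task

Slide the plywood tray with the child's shoe last on it all the way into the slotted dock of the shoe jack, without spilling the last. Then, with open fingers around the leg's post and cam lever, push the spring-loaded heel leg along its rail until its pointer lines up with the fin of the small aluminium clamp, stay there for a moment with the cam still open, and squeeze the cam lever fully closed against the post while keeping the leg on the mark. Finish while still holding the leg: keep gripping post and cam with the pointer on the mark, leave the clamp where it is and do not disturb the other things.

Things in the scene. Friction and masses are not known exactly. Their poses are not given: they have to be found in the camera images.
- dock: the shoe jack, fixed on the grey mat (mat top z = 0.003). Origin on the mat at the centre of the tray's home place. x: the way the tray slides in; y: the way the heel leg is pushed. Plywood cheeks 26 high, x = -20 to 50, inner faces y = +-88; lips in to +-78 at height 16 to 26 make the slots; flared mouth out to x = -52, |y| = 121; end stop at x = 50, 34 high
- tray_mid (a point): centre of the loose plywood tray's board, 4 above its underside; x to the edge that goes in first, y to its left. Board 100 (x) x 170 (y) x 8; rim 10 high, inset 13 left and right. It lies on the mat in front of the dock and slides along it; 3 play each side in the dock. Fully home: this point at dock x = 0, y = 0. About 0.22 kg plus the last
- tray_handle (a point): centre of the tray's upright block handle, 63 mm behind tray_mid (tray x = -63), 33 above the tray's underside; block 18 (x) x 20 (y) x 50 high, top 58 above the tray's underside, same axes as the tray. Grip it across its 20 mm (y)
- last_mid (a point): the loose child's shoe last standing on the tray inside the rim (load): 126 long (y) x 52 x 52 high, point 22 above its underside, at its middle; about 0.2 kg. On the tray this point is 26 above tray_mid
- heel_leg: sliding leg; origin on the rail's line at mat height, in the -y face of its upright push plate; axes as the dock's. Plate x = +-52, y = 0 to 8, 22 to 72 high. Slides along dock y: rest at dock y = -215, 88 mm travel; a spring pushes it back, 3 N at rest, 6 N at 60 mm. Push it with the sides of the fingers on the plate's -y face, beside post and cam
- pointer (a point): tip of the thin pointer (3 thick) on the leg's plate: at leg x = 64, y = 4 and 70 high
- mark (a point): tip of the thin fin (3 thick) on the small aluminium clamp on the edge strip: the length mark, 70 high, 1 beyond the pointer in x; axes as the dock's. The pointer is on the mark when both have the same dock y. The clamp sits 45 to 75 from the pointer's rest place and must not be shifted
- dock_base (a point): centre of the underside of the jack's 8 high base right of the dock (dock x = 12, y = -209.5; base 135 in x, 215 in y; axes as the dock's). On it, both along y: the leg's rail (dock x = -30, top 18 high) and an edge strip with the clamp (dock x = 66, strip top 42 high)
- heel_pad (a point): middle of the rubber heel pad's face on the leg's arm: leg x = 30, y = 60, 50 high; pad 40 wide (x), 26 high. On the mark it ends above the tray's right edge, short of the last
- grip_head: head on the -y face of the leg's plate; axes and origin as heel_leg's, but with 7 mm of soft, spring-centred play each way along x. Carries a post (x = -18 to -2, y = -24 to -2, 28 to 80 high) and the cam lever. Post and closed cam together are 36 wide, centred at x = 0; open at most 52 wide, x = -18 to 34
- cam: steel cam lever: block 18 wide (x), y = -24 to -2, 30 to 80 high from this origin (at its x-centre, mat height); a small tab 14 wide on its -y face near the top reaches y = -43. Slides along x on grip_head: origin at its x = 25 fully open, 9 fully closed (2 mm from the post); starts 0 to 3 mm from open; takes about 3 N
- tin: bystander: round steel polish tin, 79 across, 25 high; origin at its underside
- jar: bystander: small glass jar with steel lid, 54 across, 58 high; origin at its underside
- heel_blocks: bystander: two black rubber heel blanks stacked, 56 x 50 x 24 high; origin at its underside
- brush: bystander: black plastic shoe brush, 150 x 50 x 38 high; origin at its underside
- spare_last: bystander: spare child's shoe last standing by itself, 126 x 52 x 52 high; origin at its underside
- shoehorn: bystander: flat steel shoehorn lying down, 142 x 34 x 4; origin at its underside
- dressing: bystander: white plastic bottle, 42 across, 105 high; origin at its underside
Things that resemble listed ones, but are neither listed nor needed, are in the scene too. What is shaped like the part that bears last_mid but blue is not meant. What is shaped like the part that bears tray_mid but red is not meant.

How it is judged:
On the way, in this order (a step that is already met when the one before it is completed fails the run):
1. the tray is fully home in the dock with the last standing on it (x of tray_mid in the frame of dock above -0.006 m and y of tray_mid in the frame of dock between -0.008 and 0.008 m and angle between the x axis of tray_mid and the x axis of dock, either way round below 0.06 rad and height (world z) of tray_mid below 0.013 m and horizontal distance between last_mid and tray_mid below 0.025 m and angle between last_mid's own z axis and vertical below 0.2 rad and z of last_mid in the frame of tray_mid below 0.034 m), for 0.2 s.
2. the heel leg is held on the mark with the cam still open (y of pointer in the frame of mark between -0.005 and 0.005 m and x of cam in the frame of grip_head above 0.019 m), for 0.2 s.
3. the cam lever is squeezed closed with the leg on the mark (y of pointer in the frame of mark between -0.005 and 0.005 m and x of cam in the frame of grip_head below 0.013 m), for 0.2 s.
At the end, for the whole second after the job is handed in: Through the last second: tray within 6 mm of fully home, within 8 mm sideways and 0.06 rad, with the last standing on it; the leg's pointer within 5 mm of the mark and still; cam within 4 mm of fully closed; the fingers grip the cam with over 4 N and cam and post together with over 10 N (all of step 1 and all of step 3 and contact force between the fingers and cam above 4 N and contact force between the fingers and grip_head above 10 N and linear speed of heel_leg below 0.01 m/s); the arm keeps its last pose, push and grip.
It fails at once if the cam is pushed closed (more than half way) while the leg is off the mark by more than 8 mm (x of cam in the frame of grip_head below 0.016 m and (y of pointer in the frame of mark below -0.008 m or y of pointer in the frame of mark above 0.008 m)).
It fails at once if the mark clamp is shifted by more than 4 mm (distance of mark from where it was at the start of the episode above 0.004 m).
It fails at once if another thing is moved by more than 30 mm (distance of any of tin, jar, heel_blocks, brush, spare_last, shoehorn, dressing from where it was at the start of the episode above 0.03 m).
It fails at once if the last falls off or tips over (angle between last_mid's own z axis and vertical above 0.5 rad or distance between last_mid and tray_mid above 0.06 m).
It also fails if it takes over 51 s, if anything falls off the work surface, if the arm or the gripper's body presses on something with over 40 N, if the wrist force passes 120 N, or if a joint passes its speed limit or range.

## Robot

A 6-joint arm with a two-finger parallel gripper is mounted at the origin on the work surface. World frame = base frame: x ahead of the robot, y to its left, z up, the work surface at z = 0. Lengths are in m, angles in rad, forces in N, time in s.
With the tool pointing down it reaches from about 0.35 to 0.975 m from the base axis. Payload 4.9 kg.
Tool frame: the origin (TCP) lies on the centre line of the jaws, within the pads' length; the fingertips stand 8 mm ahead of it and the grasp point (between the pads) lies 11 mm behind it; z points along the fingers, y is the direction in which the jaws open and shut (so a half turn about z gives the same grasp; the last joint's range is limited). The gripper opens to 85 mm and grips with 20 to 120 N. Pads are 22 mm wide; open, the fingers measure 114 mm over their backs; the gripper's body (76 mm by 85 mm) begins 54 mm behind the grasp point. The pads swing forward as they close: fully open they stand 13 mm farther back than shut.
Start: joints at [-0.119, 0.053, 1.613, -0, 1.476, -0.119], TCP at [0.625, 0, 0.239] pointing down, gripper open.
Joint ranges: [-3.01, 3.01], [-1.01, 2.22], [0.06, 2.58], [-1.02, 4.17], [0.09, 2.62], [-3.14, 3.14]. Speed limits (rad/s): [2.57, 2.57, 3.14, 3.14, 3.14, 3.14].

## Interface

Orientations are given as a rotation vector (axis times angle).
In Python, from station import get_obs, get_image, calibration, finish_job gives the robot as it stands. The module is installed in compiled form; this text tells all that it offers.
- The arm moves only by the shell command python3 -m jog 'ROWS' [FORCE]. ROWS is JSON, a list of rows, each a list of 7 numbers: the shift along the tool's x, y, z in cm, then the turn, a rotation vector about the tool's x, y, z in rad, then the closure in counts, from 0 (fully open) to 255 (shut). In form: [[dx, dy, dz, ax, ay, az, jaw], ...]. A call has 1 to 8 rows; each row is the pose to reach, as a shift and turn from the pose measured when the call began, along the tool's axes at that moment; what a row does not reach only later rows make up. A row lasts 1/12 s, in which the tool goes at most 41.7 mm and 7.16 degrees, less where a joint would pass 70% of its speed; a pose out of reach is approached as far as the arm can. A call with a gripper value outside its range is refused whole. The fingers move at their own pace and stop on an object; FORCE is the grip in N (left out, the last holds). Time passes only in rows, so rows that repeat a pose let the fingers close. It gives the time, the measured TCP pose, the force and the opening at its end, in the units of the state.
- get_obs(): the state, without advancing time (a new reading comes with each control period).
- get_image(name): name is "scene" or "side" or "wrist"; returns the picture (420x560x3 uint8, red, green, blue); there is no depth.
- calibration(name): a dict with "vfov" (degrees; the focal length in pixels is half the picture's height over the tangent of half this angle, whatever the lens; pixels are square), "cx", "cy" (the principal point, pixels), "dist_coeffs" ([k1, k2, p1, p2, k3] as OpenCV has them; the pictures are not rectified), "R" (3x3) and "t" (3): a world point X has camera coordinates R X + t. Camera axes: x right, y down, z forward; pixel columns grow to the right and rows downward; lengths in m; the calibration is good to about 2 mm. A picture is of the moment at which its call begins: read the wrist's pose just before it. calibration takes no time and is no camera call; for the wrist camera it gives the pose at the moment of the call.
- finish_job(): hands the job in, once; it reports no verdict.
The state is a dict: "t": time; "q": joint angles; "dq": joint speeds; "effort": joint torques, N m; "tool_pos": TCP position; "tool_rot": TCP orientation; "contact_force": force on the tool from outside, world axes, zero at the start; "wrist_torque": the same for the moment, N m; "opening": finger opening in m.
Only numpy, scipy, OpenCV 4.12 (cv2) and the standard library are available. Lean on these libraries where they do the work, as an engineer would, in place of code of your own. Each camera call takes 0.05 s, during which the arm holds its last target. There are 200 camera calls.

## Working session

There is one attempt and no reset: what is moved stays moved. The work goes in short steps, Python scripts to look and compute and a shell command to move; the robot and the scene stay as the last step left them, time stands still between calls to the robot, and variables do not carry over. Pictures are saved under pics/ and viewed, about 8 in all and at most 12, crops included, and the job is handed in when it is done.

```bash
mkdir -p pics
cat > h.py <<'E'
import numpy as np, cv2
from station import get_obs,get_image,calibration
def cam(c):
    f=210/np.tan(np.radians(c['vfov'])/2)
    K=np.array([[f,0,c['cx']],[0,f,c['cy']],[0,0,1.]])
    return K,np.array(c['dist_coeffs'],float),np.array(c['R']),np.array(c['t'])
def ray(c,uv):
    K,d,R,t=cam(c); p=cv2.undistortPoints(np.array(uv,float).reshape(-1,1,2),K,d).reshape(-1,2)
    D=np.c_[p,np.ones(len(p))]@R; return -R.T@t,D
def onz(c,uv,z):
    o,D=ray(c,uv); z=np.broadcast_to(z,len(D)); return o+D*((z-o[2])/D[:,2])[:,None]
def proj(c,X):
    K,d,R,t=cam(c); return cv2.projectPoints(np.array(X,float).reshape(-1,3),cv2.Rodrigues(R)[0],t,K,d)[0].reshape(-1,2)
def shot(n,fn):
    c=calibration(n); im=get_image(n)[:,:,::-1].copy(); cv2.imwrite('pics/'+fn,im); return c,im
E
python3 - <<'E'
from h import *
import pickle
D={}
ims=[]
for n in ['scene','side','wrist']:
    c,im=shot(n,n+'0.png'); D[n]=c; c=dict(c); print(n,c['vfov'],c['cx'],c['cy'],c['dist_coeffs'],(-np.array(c['R']).T@np.array(c['t'])).round(3))
    cv2.imwrite(f'pics/{n}0b.png',cv2.resize(im,(800,600),interpolation=cv2.INTER_CUBIC))
pickle.dump(D,open('cal0.pkl','wb'))
print(get_obs())
E
```

```text
scene 51.18324477481067 283.07079022565586 211.33736923907412 [-0.1322061  0.         0.         0.         0.       ] [1.249 0.122 1.16 ]
side 52.54826880451756 281.73716605057484 209.5881815436456 [0.01148242 0.         0.         0.         0.        ] [ 0.172 -0.834  0.569]
wrist 69.82368116038315 282.914887187366 205.42303351543637 [-0.02966705  0.          0.          0.          0.        ] [0.624 0.072 0.373]
{'t': 0.15, 'q': array([-1.19020607e-01,  5.32140731e-02,  1.61398911e+00,  2.48157241e-05,
        1.47599853e+00, -1.18978810e-01]), 'dq': array([-0.0007166 , -0.00229672, -0.00445886, -0.00110058,  0.00105903,
        0.00024303]), 'effort': array([ 5.10442842e-04, -3.94241810e+01, -3.70721948e+01, -1.15854355e-04,
        4.61802789e-03,  5.00508997e-05]), 'tool_pos': array([6.24523305e-01, 5.12974280e-05, 2.38333650e-01]), 'tool_rot': array([-2.22058509e+00, -2.22048702e+00,  1.53127855e-03]), 'contact_force': array([ 3.51424018e-01, -3.55039329e-01, -1.94821698e-04]), 'wrist_torque': array([ 0.00980351,  0.0181212 , -0.05771391]), 'opening': 0.08518395121079433}
```

View pics/scene0b.png

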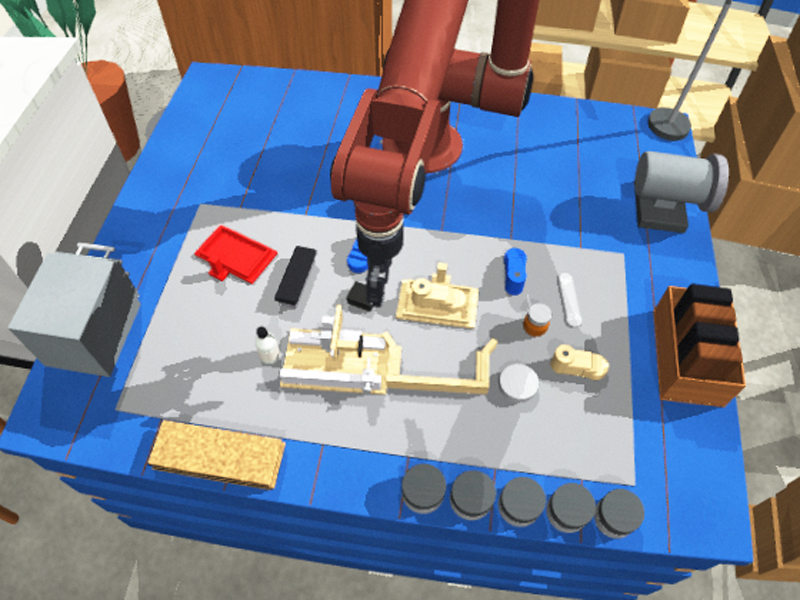

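View pics/side0b.png

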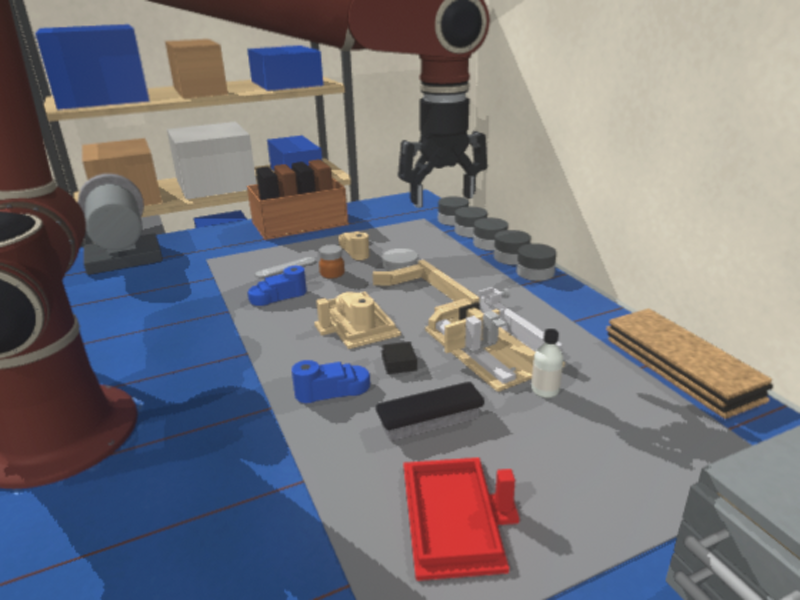

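The scene view (800x600) shows the tray with the last at about (437,305), the dock mouth at (440,345) with its end stop at (435,383), the base and leg at (335,355), and the clamp near (370,378). The side view agrees, with the tray at (355,320). Dock x lies roughly along world +x.

View pics/wrist0b.png

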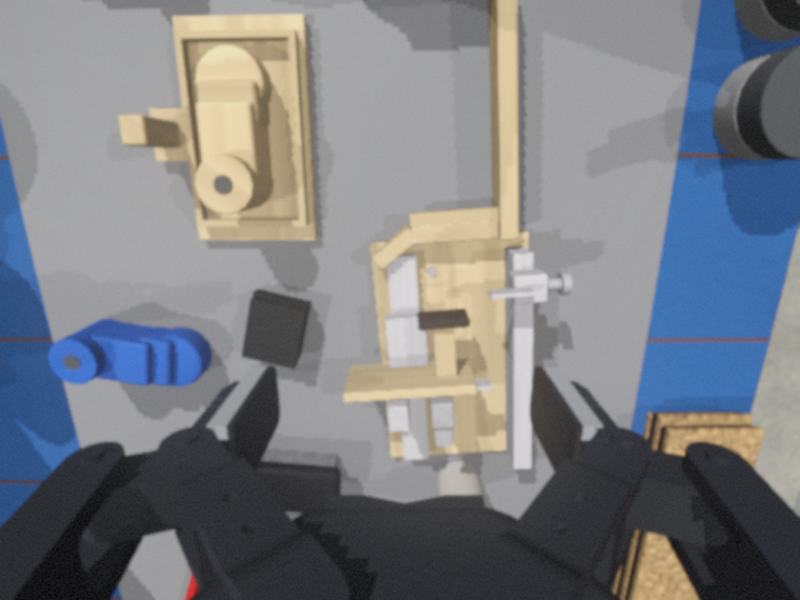

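Run:
```python
import cv2
im=cv2.imread('pics/scene0.png'); cv2.imwrite('pics/scene_crop.png',cv2.resize(im[172:282,190:350],(800,550),interpolation=cv2.INTER_CUBIC))
```

```text
(no output)
```

View pics/scene_crop.png

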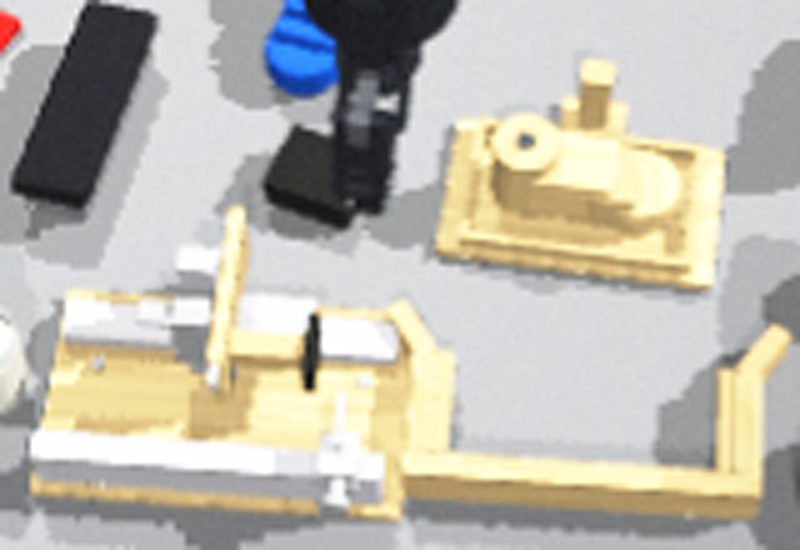

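The wrist view shows image up as world +y and right as +x. The tray corners are near (173,17), (303,14), (316,238), (200,240), the handle top near (133,130), the base from (372,243) to (390,458), the plate across (348,383), the fin tip near (490,294) and the end stop along x≈495. I'll fit the poses to these points.

```bash
cat > fit.py <<'E'
from h import *
import pickle
from scipy.optimize import least_squares
D=pickle.load(open('cal0.pkl','rb'))
w=lambda u,v:('wrist',u*.7,v*.7); s=lambda u,v:('scene',190+u/5,172+v/5)
def fit(pts,x0):
    L=np.array([p[1] for p in pts])/1000.; 
    def res(q,W=False):
        c,sn=np.cos(q[2]),np.sin(q[2]); r=[]
        for (n,u,v),l in zip([p[0] for p in pts],L):
            X=[q[0]+c*l[0]-sn*l[1],q[1]+sn*l[0]+c*l[1],.003+l[2]]
            r.append(proj(D[n],X)[0]-[u,v])
        return np.array(r) if W else np.ravel(r)
    f=least_squares(res,x0,loss='soft_l1',f_scale=1.); print(f.x.round(4)); print(res(f.x,True).round(1).tolist()); return f.x
tray=[(w(173,17),(-50,85,8)),(w(200,240),(-50,-85,8)),(w(316,238),(50,-85,8)),(w(120,116),(-72,10,58)),(w(122,146),(-72,-10,58)),(w(146,115),(-54,10,58)),(w(150,146),(-54,-10,58)),
 (s(710,288),(50,85,8)),(s(437,252),(50,-85,8)),(s(582,80),(-54,-10,58)),(s(614,84),(-54,10,58))]
dock=[(w(372,243),(-55.5,-102,8)),(w(390,458),(-55.5,-317,8)),(w(500,230),(50,-88,34)),(s(68,292),(-55.5,-317,8)),(s(30,492),(79.5,-317,0)),(s(400,517),(79.5,-102,0)),(s(720,370),(-20,88,26)),(w(510,452),(79.5,-317,8))]
leg=[(w(490,294),(0,0,70))]
if __name__=='__main__':
    t=fit(tray,[.6,.15,0]); d=fit(dock,[.75,.1,0])
    c,sn=np.cos(d[2]),np.sin(d[2]); R=np.array([[c,-sn],[sn,c]])
    loc=lambda P:((P[:,:2]-d[:2])@R*1000).round(1).tolist()
    print('tray in dock',loc(np.array([t]))) 
    print('fin tip, strip ends, plate top end', loc(onz(D['wrist'],[[490*.7,294*.7],[475*.7,387*.7],[345*.7,400*.7],[348*.7,370*.7]],np.array([70,70,72,72])/1000+.003)))
E
python3 fit.py
```

```text
[0.5002 0.0976 0.0007]
[[0.0, -0.5], [0.7, 0.3], [1.1, 1.4], [-0.7, -0.4], [1.3, -0.1], [-1.0, -0.1], [-0.7, -0.3], [-0.2, -0.5], [-0.6, -0.4], [-0.6, 0.4], [-0.6, 0.3]]
[0.6439 0.1135 0.0608]
[[-1.3, 1.3], [-1.2, 0.5], [0.7, -3.6], [-0.5, -1.7], [-0.7, -0.7], [-1.3, 0.6], [2.4, 0.5], [9.9, -0.4]]
tray in dock [[-144.5, -7.2]]
fin tip, strip ends, plate top end [[34.4, -132.6], [22.4, -207.6], [-79.5, -211.7], [-74.5, -186.1]]
```

```bash
python3 -m jog '[[1.2,-2.3,0,0,0,0.12,0],[2.4,-4.7,0,0,0,0.24,0],[4.8,-9.4,0,0,0,0.36,0],[7.3,-14,0,0,0,0.48,0],[9.8,-18.7,0,0,0,0.6,0],[9.8,-18.7,0,0,0,0.72,0],[9.8,-18.7,0,0,0,0.84,0],[9.8,-18.7,0,0,0,0.96,0]]' 30
python3 -m jog '[[0,0,3,0,0,0.12,0],[0,0,6,0,0,0.24,0],[0,0,9,0,0,0.36,0],[0,0,11,0,0,0.48,0],[0,0,11,0,0,0.6,0],[0,0,11,0,0,0.61,0],[0,0,11,0,0,0.61,0]]'
python3 - <<'E'
from h import *
from scipy.spatial.transform import Rotation as R
o=get_obs(); print(R.from_rotvec(o['tool_rot']).as_matrix().round(3))
import pickle
c,im=shot('wrist','w1.png'); pickle.dump(c,open('cal1.pkl','wb'))
cv2.imwrite('pics/w1b.png',cv2.resize(im,(800,600),interpolation=cv2.INTER_CUBIC))
E
```

```text
t: 0.82
tool_pos: [0.4359, 0.099, 0.2384]
tool_rot: [-2.997, -0.939, 0.001]
contact_force: [1.1, -0.1, 0.0]
opening: 0.0858
t: 1.4
tool_pos: [0.4357, 0.099, 0.1283]
tool_rot: [-3.141, 0.001, 0.002]
contact_force: [0.6, -0.5, 0.1]
opening: 0.0856
[[ 1.    -0.001 -0.001]
 [-0.001 -1.     0.   ]
 [-0.001 -0.    -1.   ]]
```

View pics/w1b.png

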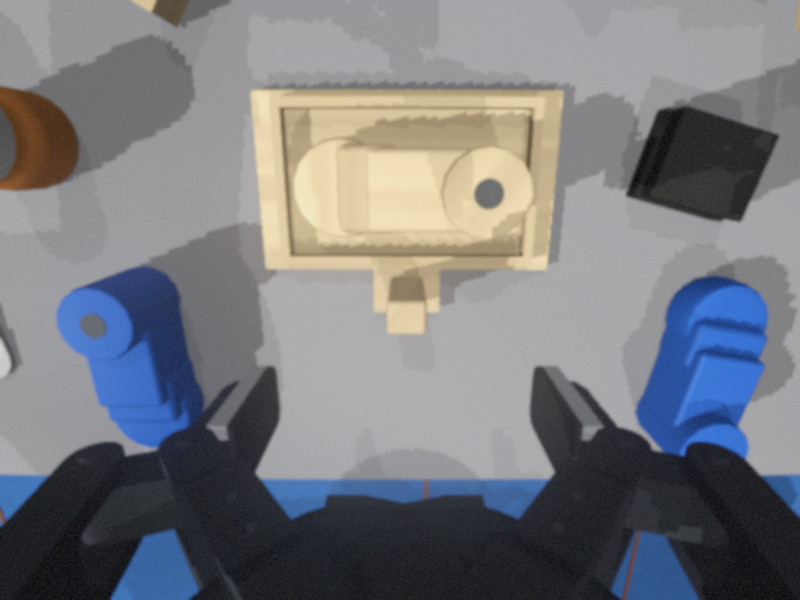

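The tray and its last stand upright. The handle top is at (387–426, 305–334) px, and blue lasts flank it at about (150,400) and (700,400). I'll check the handle's position and finger clearance.

Run:
```python
from h import *
import pickle
c=pickle.load(open('cal1.pkl','rb'))
S=lambda l:np.array(l)*.7
print('handle top back corners',onz(c,S([[387,334],[426,334]]),.061).round(4))
print('board corners',onz(c,S([[251,91],[563,92],[547,269],[266,269]]),.011).round(4))
print('blue edges',onz(c,S([[200,400],[640,410]]),.02).round(4),onz(c,S([[190,330],[668,320]]),.05).round(4))
```

```text
handle top back corners [[0.4266 0.1077 0.061 ]
 [0.4266 0.0881 0.061 ]]
board corners [[0.5474 0.1819 0.011 ]
 [0.5467 0.013  0.011 ]
 [0.4483 0.013  0.011 ]
 [0.4485 0.1824 0.011 ]]
blue edges [[ 0.3643  0.2305  0.02  ]
 [ 0.3566 -0.0539  0.02  ]] [[ 0.4243  0.2136  0.05  ]
 [ 0.4298 -0.0414  0.05  ]]
```

```bash
python3 -m jog '[[0,0.1,3,0,0,0,0],[0,0.1,6,0,0,0,0],[0,0.1,9,0,0,0,0],[0,0.1,10,0,0,0,0],[0,0.1,10,0,0,0,0],[0,0.1,10,0,0,0,0]]' 50
python3 -m jog '[[0,0,0,0,0,0,255],[0,0,0,0,0,0,255],[0,0,0,0,0,0,255],[0,0,0,0,0,0,255],[0,0,0,0,0,0,255],[0,0,0,0,0,0,255],[0,0,0,0,0,0,255]]' 50
python3 -m jog '[[0.5,-0.1,0,0,0,-0.01,255],[1,-0.2,0,0,0,-0.02,255],[1.6,-0.3,0,0,0,-0.03,255],[2.3,-0.4,0,0,0,-0.04,255],[3,-0.5,0,0,0,-0.05,255],[3.7,-0.55,0,0,0,-0.06,255],[4.3,-0.55,0,0,0,-0.06,255],[4.5,-0.55,0,0,0,-0.06,255]]'
python3 - <<'E'
from h import *
import pickle
c,im=shot('wrist','w2.png'); c2,im2=shot('scene','s2.png');pickle.dump(c,open('cal2.pkl','wb'))
cv2.imwrite('pics/w2b.png',np.vstack([cv2.resize(im[:210],(800,300),interpolation=cv2.INTER_CUBIC),cv2.resize(im2[177:282,190:350],(457,300),interpolation=cv2.INTER_CUBIC)[:,:457] if 0 else cv2.copyMakeBorder(cv2.resize(im2[177:282,185:355],(486,300),interpolation=cv2.INTER_CUBIC),0,0,0,314,cv2.BORDER_CONSTANT)]))
E
```

```text
t: 1.95
tool_pos: [0.437, 0.0981, 0.03]
tool_rot: [-3.141, -0.001, -0.002]
contact_force: [-0.5, 0.1, 1.1]
opening: 0.0856
t: 2.53
tool_pos: [0.4375, 0.0981, 0.0307]
tool_rot: [-3.141, -0.001, -0.003]
contact_force: [-1.0, -0.8, 4.2]
opening: 0.0195
t: 3.2
tool_pos: [0.4829, 0.1037, 0.0307]
tool_rot: [-3.14, -0.096, -0.001]
contact_force: [-7.2, -0.6, 8.6]
opening: 0.0196
```

View pics/w2b.png

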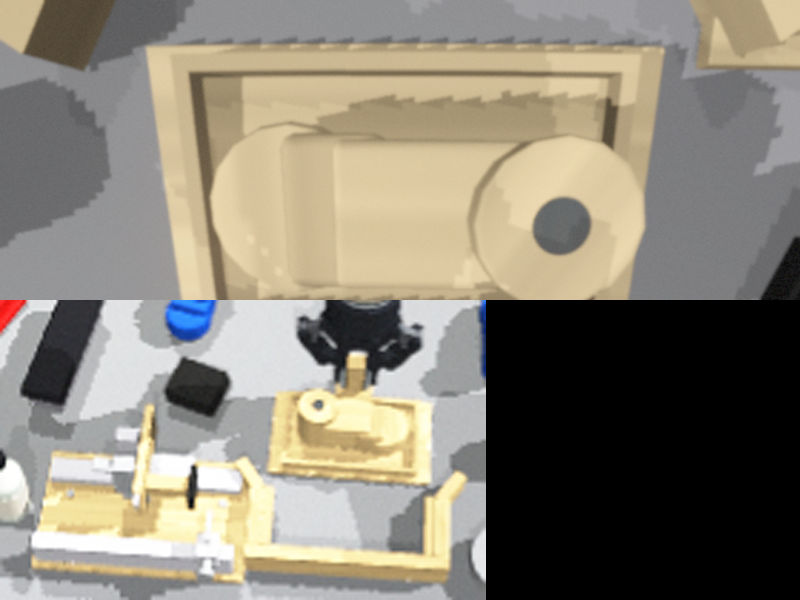

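The wrist view shows the tray's front edge at (148–664, 47), the left flare tip near (22–85, 52–68) and the base's near-left corner at (696,68). The scene strip shows the tray just short of the mouth and roughly centred.

Run:
```python
from h import *
import pickle
c=pickle.load(open('cal2.pkl','rb'))
S=lambda l:np.array(l)*.7
d=np.array([.6439,.1135,.0608]);R=np.array([[np.cos(d[2]),-np.sin(d[2])],[np.sin(d[2]),np.cos(d[2])]])
def p(n,uv,z):
    X=onz(c,S(uv),z)[:,:2]; print(n,X.round(4).tolist(),((X-d[:2])@R*1e3).round(1).tolist())
p('base corner exp(-55.5,-102)',[[696,68],[800,66]],.011)
p('flare bottom',[[85,68]],.003); p('flare top',[[22,52]],.029)
p('tray front',[[148,47],[664,47]],.011)
c3=pickle.load(open('cal0.pkl','rb'));c=c3['scene']
def q(n,uv,z):
    uv=np.array(uv,float); uv=np.c_[185+uv[:,0]*170/486,177+(uv[:,1]-300)*.35]
    X=onz(c,uv,z)[:,:2]; print(n,X.round(4).tolist(),((X-d[:2])@R*1e3).round(1).tolist())
q('scene inner faces/lips at stop (50,+-78)',[[272,546],[428,552]],.029)
q('flare tops',[[240,460],[465,475]],.029)
```

```text
base corner exp(-55.5,-102) [[0.5926, 0.0138], [0.5963, -0.0218]] [[-57.2, -96.4], [-55.7, -132.1]]
flare bottom [[0.582, 0.2214]] [[-55.2, 111.4]]
flare top [[0.5814, 0.2218]] [[-55.8, 111.9]]
tray front [[0.5879, 0.1939], [0.598, 0.0259]] [[-51.0, 83.6], [-51.1, -84.7]]
scene inner faces/lips at stop (50,+-78) [[0.6964, 0.0447], [0.68, 0.2002]] [[48.2, -71.9], [41.3, 84.3]]
flare tops [[0.6028, -0.003], [0.5858, 0.2311]] [[-48.1, -113.8], [-50.9, 121.0]]
```

Run:
```python
from h import *
import pickle
D=pickle.load(open('cal0.pkl','rb'))
def boxes():
    B=[(-55.5,79.5,-317,-102,0,8),(-20,50,-102,-88,16,26),(50,64,-102,102,0,34)]
    return B
out=[]
for n,(r0,r1,c0,c1),k in [('wrist',(140,330,230,380),3.1),('scene',(215,280,190,350),5)]:
    im=cv2.imread(f'pics/{n}0.png'); im=cv2.resize(im[r0:r1,c0:c1],None,fx=k,fy=k,interpolation=cv2.INTER_CUBIC)
    for d,col in [((.6439,.1135,.0608),(0,255,0)),((.6440,.1175,.0608),(0,0,255))]:
        c,s=np.cos(d[2]),np.sin(d[2])
        L=[]
        rect=lambda x0,x1,y0,y1,z:[((x0,y0,z),(x1,y0,z)),((x1,y0,z),(x1,y1,z)),((x1,y1,z),(x0,y1,z)),((x0,y1,z),(x0,y0,z))]
        L+=rect(-55.5,79.5,-317,-102,8)+rect(-20,50,-88,88,26)+rect(-20,50,-78,78,26)+[((50,-88,34),(50,88,34))]+rect(-82,22,-215,-207,72)+[((-20,-88,26),(-52,-121,26)),((-20,88,26),(-52,121,26))]
        for a,b in L:
            P=np.array([a,b])/1000.; X=np.c_[d[0]+c*P[:,0]-s*P[:,1],d[1]+s*P[:,0]+c*P[:,1],P[:,2]+.003]
            q=((proj(D[n],X)-[c0,r0]+.5)*k).astype(int); cv2.line(im,tuple(map(int,q[0])),tuple(map(int,q[1])),col,1)
    out.append(im)
W=800; a=cv2.resize(out[0],(465,589)); b=out[1]; print(b.shape)
cv2.imwrite('pics/ov1.png',a); 
b=cv2.copyMakeBorder(b,0,0,0,0,cv2.BORDER_CONSTANT)
cv2.imwrite('pics/ov.png',np.hstack([cv2.resize(a,(335,425)),cv2.copyMakeBorder(cv2.resize(b,(465,189)),118,118,0,0,cv2.BORDER_CONSTANT)]))
```

```text
(325, 800, 3)
```

View pics/ov1.png

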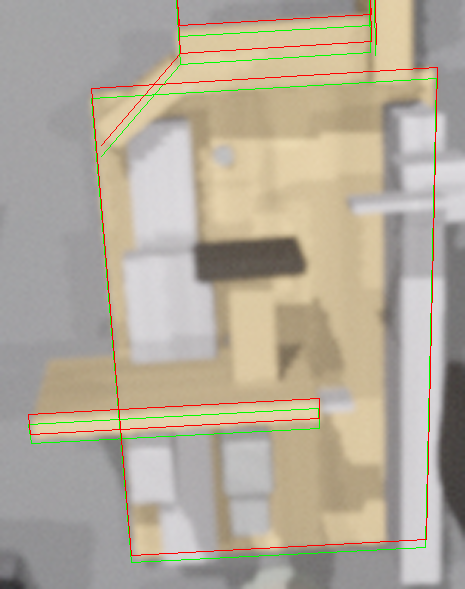

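The overlay shows the truth nearer the shifted (red) model: the dock is at about (0.644, 0.117), yaw 0.061. The tray needs about +4 mm in dock y and then straight in, about 101 mm.

```bash
python3 -m jog '[[0.3,-0.2,0,0,0,0,255],[0.8,-0.4,0,0,0,0,255],[1.4,-0.4,0,0,0,0,255],[2.1,-0.4,0,0,0,0,255],[2.8,-0.4,0,0,0,0,255],[3.5,-0.4,0,0,0,0,255],[4.2,-0.4,0,0,0,0,255],[4.8,-0.4,0,0,0,0,255]]'
python3 - <<'E'
from h import *
import pickle
c2,im2=shot('scene','s3.png');c,im=shot('wrist','w3.png');pickle.dump(c,open('cal3.pkl','wb'))
cv2.imwrite('pics/s3b.png',np.vstack([cv2.resize(im[:150],(800,214),interpolation=cv2.INTER_CUBIC),cv2.resize(im2[205:282,240:350],(550,385),interpolation=cv2.INTER_CUBIC) if 0 else cv2.copyMakeBorder(cv2.resize(im2[205:282,240:350],(550,385),interpolation=cv2.INTER_CUBIC),0,0,0,250,cv2.BORDER_CONSTANT)]))
E
```

```text
t: 3.97
tool_pos: [0.5303, 0.1107, 0.0308]
tool_rot: [-3.14, -0.096, -0.001]
contact_force: [-5.5, -1.7, 5.9]
opening: 0.0196
```

View pics/s3b.png

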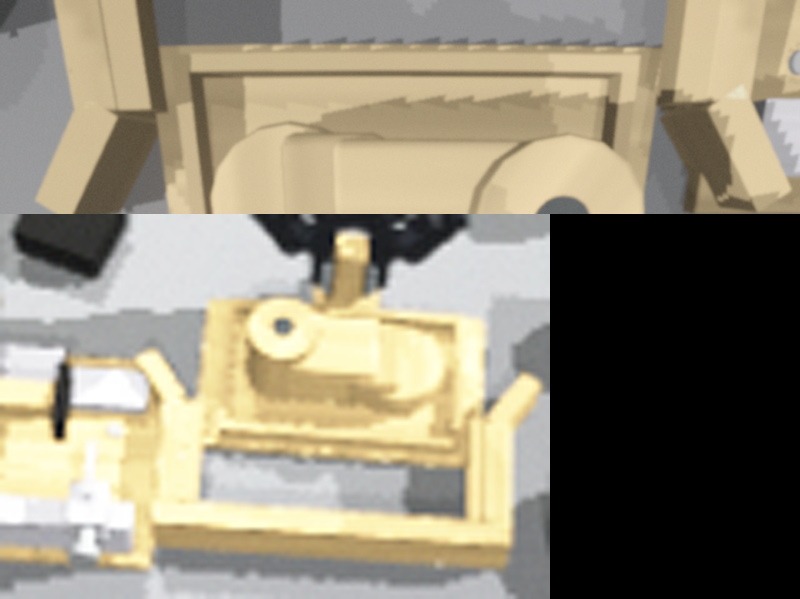

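The tray is inside the slots with the last upright and little side force. About 53 mm remain.

```bash
python3 -m jog '[[0.4,0,0,0,0,0,255],[1,0,0,0,0,0,255],[1.7,0,0,0,0,0,255],[2.4,0,0,0,0,0,255],[3.1,0,0,0,0,0,255],[3.8,0,0,0,0,0,255],[4.4,0,0,0,0,0,255],[4.7,0,0,0,0,0,255]]'
python3 -m jog '[[0.1,0,0,0,0,0,255],[0.2,0,0,0,0,0,255],[0.3,0,0,0,0,0,255],[0.4,0,0,0,0,0,255]]'
python3 -m jog '[[0.1,0,0,0,0,0,255],[0.2,0,0,0,0,0,255],[0.2,0,0,0,0,0,255]]'
```

```text
t: 4.73
tool_pos: [0.579, 0.1135, 0.0307]
tool_rot: [-3.14, -0.095, -0.006]
contact_force: [-5.1, -1.1, 5.2]
opening: 0.0192
t: 5.07
tool_pos: [0.5802, 0.1132, 0.0307]
tool_rot: [3.139, 0.097, -0.007]
contact_force: [-18.6, -4.1, 14.9]
opening: 0.0193
t: 5.32
tool_pos: [0.5806, 0.1127, 0.0307]
tool_rot: [3.138, 0.098, -0.014]
contact_force: [-11.9, -3.2, 10.4]
opening: 0.0196
```

The tray is home: the push was blocked at about 19 N and the position agrees. Now I'll release, rise and move over the leg.

```bash
python3 -m jog '[[0,0,0,0,0,0,0],[0,0,0,0,0,0,0],[0,0,0,0,0,0,0],[0,0,0,0,0,0,0],[0,0,-3,0,0,0,0],[0,0,-7,0,0,0,0],[0,0,-11,0,0,0,0],[0,0,-11,0,0,0,0]]'
python3 -m jog '[[0,2,0,0,0,-0.12,0],[1,5,0,0,0,-0.24,0],[2,9,0,0,0,-0.36,0],[3,13,0,0,0,-0.48,0],[4,17,0,0,0,-0.6,0],[4.2,20,0,0,0,-0.72,0],[4.2,23.2,0,0,0,-0.84,0],[4.2,23.2,0,0,0,-0.96,0]]'
python3 -m jog '[[0,0,0,0,0,-0.12,0],[0,0,0,0,0,-0.24,0],[0,0,0,0,0,-0.36,0],[0,0,0,0,0,-0.48,0],[0,0,0,0,0,-0.6,0],[0,0,0,0,0,-0.61,0],[0,0,0,0,0,-0.61,0]]'
python3 - <<'E'
from h import *
from scipy.spatial.transform import Rotation as R
import pickle
o=get_obs(); print(R.from_rotvec(o['tool_rot']).as_matrix().round(3))
c2,im2=shot('scene','s4.png');c,im=shot('wrist','w4.png');pickle.dump((c,c2),open('cal4.pkl','wb'))
cv2.imwrite('pics/w4b.png',cv2.resize(im,(800,600),interpolation=cv2.INTER_CUBIC))
print('bottle',onz(c2,[[187,252]],.003))
E
```

```text
t: 5.98
tool_pos: [0.5875, 0.1136, 0.1509]
tool_rot: [3.138, 0.098, 0.013]
contact_force: [1.6, 0.3, 1.2]
opening: 0.0855
t: 6.65
tool_pos: [0.6446, -0.121, 0.1516]
tool_rot: [2.732, 1.534, 0.01]
contact_force: [0.4, 1.0, -0.7]
opening: 0.0853
t: 7.23
tool_pos: [0.6447, -0.1211, 0.1514]
tool_rot: [2.147, 2.28, 0.006]
contact_force: [-0.3, -0.2, -0.0]
opening: 0.0857
[[-0.06   0.998  0.01 ]
 [ 0.998  0.06  -0.004]
 [-0.005  0.01  -1.   ]]
bottle [[ 0.68972689 -0.23715311  0.003     ]]
```

View pics/w4b.png

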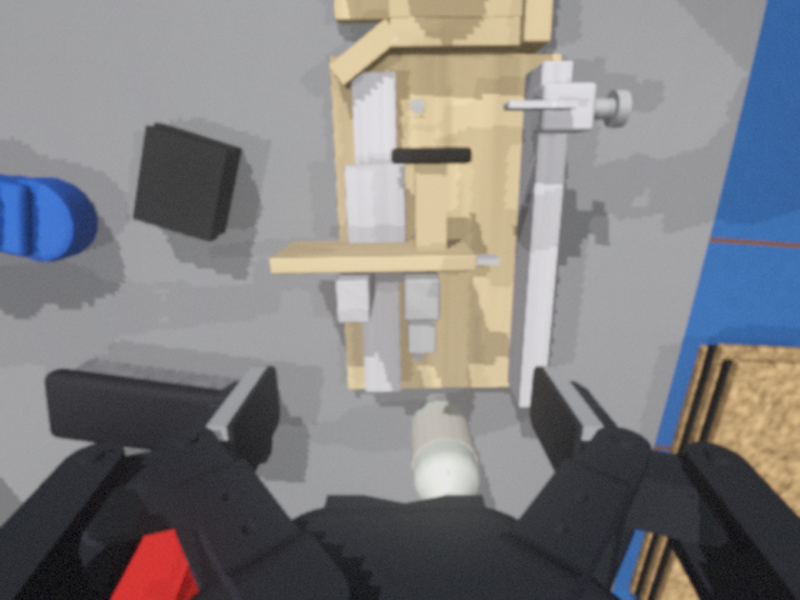

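In this view the plate's -y edge runs (272–475, 271), the post top is at (337–369, 279–320), the open cam at (405–439, 278–318), the pointer tip at (499,261) and the fin tip at (507,105). The bottle cap is at (447,475).

Run:
```python
from h import *
from scipy.spatial.transform import Rotation as R
import pickle
c,c2=pickle.load(open('cal4.pkl','rb'))
o=get_obs(); M=R.from_rotvec(o['tool_rot']).as_matrix()
yaw=np.arctan2(-M[0,0],M[1,0]); 
S=lambda l:np.array(l)*.7
def p(n,uv,z,yw=.061):
    A=np.array([[-np.sin(yw),np.cos(yw)],[np.cos(yw),np.sin(yw)]]) # rows: dock y, dock x
    X=onz(c,S(uv),z); print(n,((X[:,:2]-o['tool_pos'][:2])@A.T*1e3).round(1).tolist(),'(dock y, dock x rel TCP mm)')
print('yaw',yaw)
p('plate -y top edge ends',[[272,272],[475,270]],.075)
p('post corners -y',[[337,320],[369,320]],.083)
p('cam corners -y',[[405,318],[439,318]],.083)
p('tab end',[[410,353],[435,353]],.08)
p('pointer tip',[[499,261]],.073); p('fin tip',[[507,105]],.073)
p('cap',[[415,500],[480,480],[447,450]],.108); p('bottle base near',[[438,402]],.06)
```

```text
yaw 0.06040861725855078
plate -y top edge ends [[21.1, -66.2], [21.7, 36.2]] (dock y, dock x rel TCP mm)
post corners -y [[-1.9, -33.3], [-1.9, -17.3]] (dock y, dock x rel TCP mm)
cam corners -y [[-1.0, 0.8], [-1.0, 17.8]] (dock y, dock x rel TCP mm)
tab end [[-21.5, 3.4], [-21.6, 16.5]] (dock y, dock x rel TCP mm)
pointer tip [[25.9, 48.6]] (dock y, dock x rel TCP mm)
fin tip [[99.3, 48.0]] (dock y, dock x rel TCP mm)
cap [[-90.4, 5.5], [-78.5, 38.0], [-60.4, 20.9]] (dock y, dock x rel TCP mm)
bottle base near [[-62.6, 20.6]] (dock y, dock x rel TCP mm)
```

```bash
python3 -m jog '[[0.1,-0.4,0,0,0,0,57],[0.2,-0.7,1,0,0,0,57],[0.3,-0.8,2.5,0,0,0,57],[0.3,-0.8,4,0,0,0,57],[0.3,-0.8,5,0,0,0,57],[0.3,-0.8,5,0,0,0,57]]' 30
python3 -m jog '[[0,0,2,0,0,0,57],[0,-0.05,4,0,0,0,57],[0,-0.05,5.5,0,0,0,57],[0,-0.05,6.4,0,0,0,57],[0,-0.05,6.4,0,0,0,57],[0,-0.05,6.4,0,0,0,57]]'
python3 - <<'E'
from h import *
from scipy.spatial.transform import Rotation as R
import pickle
o=get_obs(); M=R.from_rotvec(o['tool_rot']).as_matrix(); print(M.round(3))
A=np.array([[-np.sin(.061),np.cos(.061)],[np.cos(.061),np.sin(.061)]])
print('moved (dock y,x)',A@(o['tool_pos'][:2]-np.array([.6447,-.1211]))*1e3)
E
```

```text
t: 7.83
tool_pos: [0.6342, -0.1179, 0.0963]
tool_rot: [2.152, 2.285, 0.0]
contact_force: [-0.1, -0.5, -1.1]
opening: 0.0664
t: 8.33
tool_pos: [0.6339, -0.118, 0.0322]
tool_rot: [2.152, 2.285, -0.0]
contact_force: [-0.4, 0.4, -0.7]
opening: 0.0664
[[-0.06   0.998  0.002]
 [ 0.998  0.06  -0.002]
 [-0.002  0.002 -1.   ]]
moved (dock y,x) [  3.70457643 -10.55062362]
```

```bash
python3 -m jog '[[0.2,0.2,-0.4,0,0,0,57],[0.5,0.2,-0.4,0,0,0,57],[1,0.2,-0.4,0,0,0,57],[1.5,0.2,-0.4,0,0,0,57],[1.5,0.2,-0.4,0,0,0,57]]'
python3 -m jog '[[0.6,0,0,0,0,0,57],[1.2,0,0,0,0,0,57],[1.9,0,0,0,0,0,57],[2.6,0,0,0,0,0,57],[3.4,0,0,0,0,0,57],[4.2,0,0,0,0,0,57],[5,0,0,0,0,0,57],[5,0,0,0,0,0,57]]'
python3 - <<'E'
from h import *
import pickle
c2,im2=shot('scene','s5.png');c,im=shot('wrist','w5.png');o=get_obs();pickle.dump((c,c2,o),open('cal5.pkl','wb'))
A=np.array([[-np.sin(.061),np.cos(.061)],[np.cos(.061),np.sin(.061)]])
print('moved (dock y,x)',A@(o['tool_pos'][:2]-np.array([.6447,-.1211]))*1e3)
cv2.imwrite('pics/w5b.png',cv2.resize(im,(800,600),interpolation=cv2.INTER_CUBIC))
E
```

```text
t: 8.75
tool_pos: [0.6363, -0.1027, 0.0378]
tool_rot: [2.149, 2.284, 0.002]
contact_force: [1.8, -2.2, 2.8]
opening: 0.0664
t: 9.42
tool_pos: [0.6326, -0.0524, 0.0379]
tool_rot: [2.147, 2.286, -0.001]
contact_force: [-1.8, -6.1, 4.3]
opening: 0.0658
moved (dock y,x) [68.55204722 -7.86448355]
```

View pics/w5b.png

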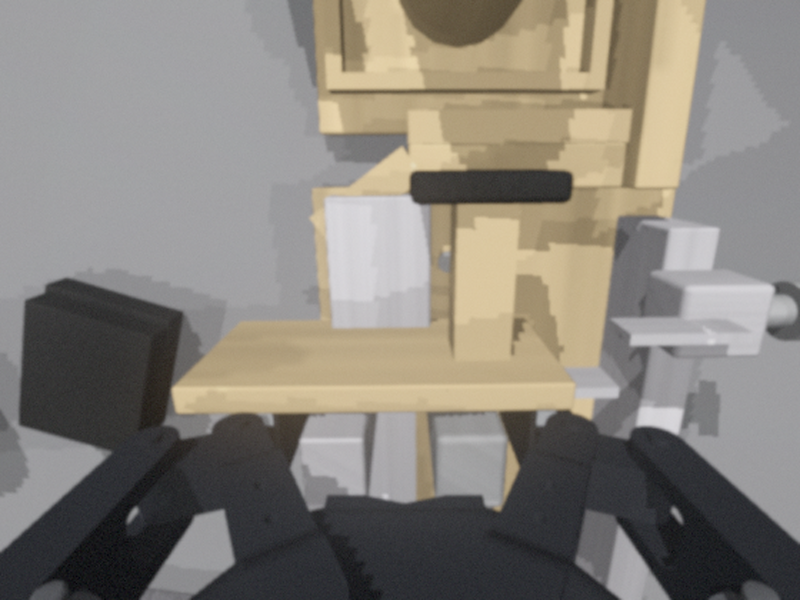

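The last and tray are still fine. The pointer is at about (575–620, 368–397) and the fin at (612–750, 318–345), so the leg is still a little short. I'll read the edges numerically.

Run:
```python
import cv2
im=cv2.cvtColor(cv2.imread('pics/w5.png'),cv2.COLOR_BGR2GRAY)
for u in (415,422,428): print('ptr',u,list(zip(range(250,284),im[250:284,u])).__repr__().replace('np.uint8',''))
for u in (434,445,455): print('fin',u,[int(x) for x in im[216:250,u]])
```

```text
ptr 415 [(250, (183)), (251, (180)), (252, (181)), (253, (181)), (254, (181)), (255, (182)), (256, (179)), (257, (175)), (258, (171)), (259, (171)), (260, (170)), (261, (168)), (262, (170)), (263, (170)), (264, (171)), (265, (172)), (266, (172)), (267, (172)), (268, (173)), (269, (173)), (270, (176)), (271, (186)), (272, (190)), (273, (193)), (274, (195)), (275, (194)), (276, (196)), (277, (193)), (278, (187)), (279, (178)), (280, (173)), (281, (171)), (282, (164)), (283, (163))]
ptr 422 [(250, (132)), (251, (131)), (252, (132)), (253, (136)), (254, (134)), (255, (135)), (256, (134)), (257, (136)), (258, (143)), (259, (152)), (260, (161)), (261, (167)), (262, (168)), (263, (171)), (264, (172)), (265, (173)), (266, (174)), (267, (171)), (268, (171)), (269, (173)), (270, (177)), (271, (186)), (272, (193)), (273, (194)), (274, (194)), (275, (195)), (276, (194)), (277, (187)), (278, (172)), (279, (148)), (280, (133)), (281, (133)), (282, (130)), (283, (132))]
ptr 428 [(250, (122)), (251, (128)), (252, (129)), (253, (133)), (254, (132)), (255, (128)), (256, (132)), (257, (132)), (258, (13
[... 185 characters left out ...]
, (272, (193)), (273, (196)), (274, (195)), (275, (194)), (276, (194)), (277, (188)), (278, (167)), (279, (138)), (280, (118)), (281, (111)), (282, (109)), (283, (108))]
fin 434 [111, 109, 113, 109, 113, 120, 144, 163, 165, 170, 167, 160, 150, 128, 115, 112, 107, 102, 98, 95, 101, 106, 110, 111, 110, 113, 110, 113, 113, 111, 115, 112, 113, 110]
fin 445 [114, 115, 116, 115, 117, 126, 145, 163, 169, 169, 170, 169, 171, 170, 174, 174, 176, 180, 189, 192, 196, 198, 197, 198, 191, 173, 141, 108, 96, 92, 92, 91, 103, 110]
fin 455 [108, 110, 106, 107, 113, 128, 151, 164, 168, 170, 168, 168, 173, 171, 173, 173, 176, 181, 190, 196, 196, 198, 197, 195, 191, 174, 148, 128, 126, 127, 127, 132, 135, 137]
```

```bash
cat > gap.py <<'E'
from h import *
import sys
def gap(c,up,vp,uf,vf):
    X=onz(c,[[up,vp],[uf,vf]],.073)[:,:2]; A=np.array([[-np.sin(.0605),np.cos(.0605)],[np.cos(.0605),np.sin(.0605)]])
    return ((X[1]-X[0])@A.T*1e3).round(2)
E
python3 - <<'E'
from gap import *; import pickle
print(gap(pickle.load(open('cal5.pkl','rb'))[0],428,274.5,445,237.5))
E
```

```text
[14.92  4.03]
```

```bash
python3 -m jog '[[0.5,0,0,0,0,0,57],[1,0,0,0,0,0,57],[1.4,0,0,0,0,0,57],[1.5,0,0,0,0,0,57],[1.5,0,0,0,0,0,57]]'
python3 - <<'E'
from gap import *; import pickle
c,im=shot('wrist','w6.png'); pickle.dump(c,open('cal6.pkl','wb'))
g=cv2.cvtColor(im,cv2.COLOR_BGR2GRAY)
for u in (422,428,436,445,455): print(u,[int(x) for x in g[216:260,u]])
cv2.imwrite('pics/w6b.png',cv2.resize(im,(800,600),interpolation=cv2.INTER_CUBIC))
E
```

```text
t: 9.93
tool_pos: [0.6316, -0.0389, 0.0379]
tool_rot: [2.146, 2.285, -0.004]
contact_force: [0.7, -5.8, 2.4]
opening: 0.0663
422 [176, 178, 177, 175, 174, 174, 172, 170, 167, 166, 164, 162, 160, 157, 154, 149, 145, 140, 137, 134, 131, 130, 125, 126, 124, 124, 121, 120, 119, 120, 124, 129, 132, 133, 134, 134, 134, 134, 135, 134, 129, 127, 133, 145]
428 [113, 113, 112, 110, 113, 113, 114, 114, 113, 112, 112, 114, 114, 113, 110, 114, 112, 111, 113, 112, 112, 111, 111, 113, 109, 114, 111, 112, 114, 112, 111, 116, 120, 122, 127, 132, 134, 138, 145, 159, 166, 168, 167, 159]
436 [109, 110, 111, 110, 111, 109, 109, 111, 111, 111, 112, 111, 111, 112, 113, 112, 112, 112, 112, 112, 112, 112, 112, 112, 111, 112, 113, 112, 111, 112, 115, 110, 114, 115, 112, 112, 114, 123, 139, 161, 164, 168, 167, 169]
445 [113, 112, 114, 114, 115, 115, 113, 111, 113, 113, 111, 113, 113, 114, 112, 116, 113, 109, 108, 103, 96, 90, 87, 85, 88, 90, 85, 89, 95, 95, 94, 93, 95, 95, 94, 100, 99, 111, 138, 159, 168, 169, 167, 166]
455 [111, 111, 121, 140, 158, 162, 158, 152, 144, 134, 123, 116, 112, 113, 109, 111, 110, 111, 111, 110, 113, 111, 108, 109, 109, 109, 112, 109, 110, 108, 107, 110, 108, 111, 109, 111, 112, 127, 149, 164, 169, 170, 169, 168]
```

View pics/w6b.png

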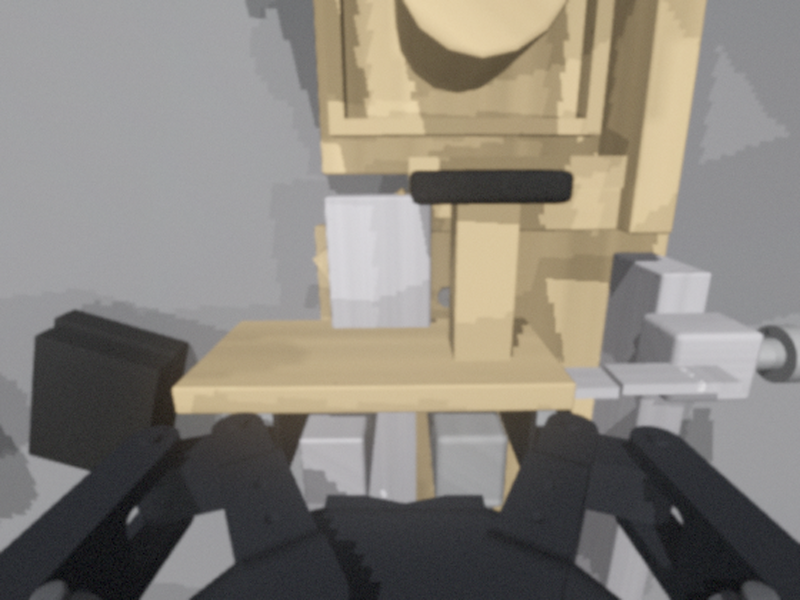

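The pointer (575–617, 368–397) now sits next to the fin (605–740, 362–392). It is about 1 mm short, so I'll take exact numbers.

Run:
```python
from gap import *; import pickle
im=cv2.cvtColor(cv2.imread('pics/w6.png'),cv2.COLOR_BGR2GRAY)
for u in (412,420,427,436,445,455): print(u,[int(x) for x in im[262:284,u]])
c=pickle.load(open('cal6.pkl','rb'))
print(gap(c,427,274.5,436,271),gap(c,427,274.5,436,270))
```

```text
412 [167, 167, 168, 171, 170, 171, 170, 171, 172, 182, 189, 192, 194, 194, 194, 194, 196, 196, 195, 197, 195, 195]
420 [168, 170, 170, 172, 170, 169, 169, 172, 175, 183, 190, 194, 194, 194, 195, 189, 175, 153, 137, 133, 133, 130]
427 [120, 126, 139, 152, 166, 170, 170, 172, 176, 183, 190, 193, 194, 193, 195, 189, 173, 149, 135, 130, 130, 130]
436 [169, 172, 170, 169, 169, 165, 160, 159, 162, 167, 171, 176, 179, 174, 155, 143, 134, 137, 137, 136, 136, 135]
445 [172, 171, 171, 171, 171, 174, 177, 187, 192, 195, 195, 194, 194, 185, 159, 129, 118, 114, 116, 115, 120, 119]
455 [170, 171, 170, 171, 173, 175, 179, 189, 193, 196, 195, 195, 193, 187, 168, 156, 155, 158, 168, 173, 173, 171]
[1.44 3.19] [1.86 3.13]
```

The pointer is about 1 mm short. I'll nudge it +1 mm, hold with the cam open, then shift -7 mm in x while squeezing.

```bash
python3 -m jog '[[0.1,0,0,0,0,0,57],[0.1,0,0,0,0,0,57],[0.1,0,0,0,0,0,57],[0.1,0,0,0,0,0,57]]'
python3 -m jog '[[0,-0.2,0,0,0,0,70],[0,-0.4,0,0,0,0,80],[0,-0.55,0,0,0,0,95],[0,-0.7,0,0,0,0,110],[0,-0.7,0,0,0,0,125],[0,-0.7,0,0,0,0,140],[0,-0.7,0,0,0,0,160],[0,-0.7,0,0,0,0,180]]' 40
python3 - <<'E'
from gap import *; import pickle
c,im=shot('wrist','w7.png'); pickle.dump(c,open('cal7.pkl','wb'))
g=cv2.cvtColor(im,cv2.COLOR_BGR2GRAY)
for u in (400,412,420,427,436,445,455): print(u,[int(x) for x in g[255:284,u]])
E
```

```text
t: 10.32
tool_pos: [0.6316, -0.0391, 0.038]
tool_rot: [2.145, 2.285, -0.005]
contact_force: [0.9, -6.7, 0.5]
opening: 0.0664
t: 10.98
tool_pos: [0.6275, -0.0412, 0.0429]
tool_rot: [2.14, 2.281, -0.003]
contact_force: [-3.3, -6.5, 18.8]
opening: 0.0346
400 [175, 173, 176, 174, 175, 176, 184, 197, 205, 202, 201, 198, 197, 196, 198, 198, 196, 198, 197, 197, 195, 194, 196, 190, 184, 189, 196, 201, 201]
412 [175, 175, 174, 175, 178, 177, 179, 177, 177, 180, 187, 194, 200, 201, 199, 200, 201, 201, 202, 201, 201, 201, 201, 201, 201, 200, 201, 201, 200]
420 [174, 174, 175, 177, 178, 176, 178, 179, 177, 181, 189, 195, 198, 200, 198, 198, 192, 175, 154, 142, 139, 139, 140, 139, 141, 139, 137, 137, 135]
427 [166, 171, 175, 177, 179, 178, 177, 179, 178, 183, 190, 197, 200, 201, 200, 200, 194, 171, 149, 137, 135, 136, 137, 138, 136, 137, 135, 137, 136]
436 [118, 116, 113, 111, 116, 126, 139, 151, 166, 178, 189, 197, 199, 198, 198, 194, 182, 162, 145, 137, 138, 139, 138, 137, 139, 138, 138, 138, 140]
445 [177, 178, 183, 191, 198, 200, 200, 201, 200, 192, 173, 148, 140, 141, 142, 144, 140, 139, 142, 140, 139, 137, 133, 123, 118, 116, 115, 115, 112]
455 [176, 179, 185, 195, 198, 201, 199, 199, 198, 188, 171, 157, 153, 154, 158, 167, 170, 166, 167, 172, 174, 178, 176, 177, 176, 178, 177, 179, 177]
```

```bash
python3 -m jog '[[0.15,0,0,0,0,0,200],[0.3,0,0,0,0,0,255],[0.35,0,0,0,0,0,255],[0.35,0,0,0,0,0,255],[0.35,0,0,0,0,0,255],[0.35,0,0,0,0,0,255]]' 40
python3 - <<'E'
from gap import *; import pickle
c,im=shot('wrist','w8.png'); pickle.dump(c,open('cal8.pkl','wb')); s,_=shot('scene','s8.png')
g=cv2.cvtColor(im,cv2.COLOR_BGR2GRAY)
for u in (412,420,427,436,445,455): print(u,[int(x) for x in g[250:284,u]])
print(get_obs()['contact_force'],[gap(c,427,v,445,v).tolist() for v in (260,270)],gap(c,427,270,445,260))
E
```

```text
t: 11.53
tool_pos: [0.6273, -0.0387, 0.0431]
tool_rot: [2.138, 2.28, -0.005]
contact_force: [0.2, -6.7, 1.5]
opening: 0.0347
412 [198, 194, 184, 178, 177, 175, 174, 174, 174, 177, 177, 176, 176, 177, 180, 186, 196, 198, 201, 199, 200, 201, 202, 200, 202, 199, 202, 202, 200, 202, 201, 200, 200, 200]
420 [194, 191, 181, 176, 175, 174, 175, 176, 177, 177, 179, 177, 177, 179, 180, 187, 195, 199, 200, 199, 198, 192, 174, 153, 140, 140, 138, 139, 137, 136, 137, 139, 137, 139]
427 [146, 144, 139, 139, 148, 159, 169, 175, 177, 178, 177, 176, 174, 179, 183, 190, 198, 199, 199, 199, 198, 192, 171, 149, 141, 137, 136, 138, 137, 137, 135, 133, 133, 134]
436 [160, 170, 175, 174, 174, 172, 174, 172, 170, 157, 144, 133, 133, 152, 171, 187, 197, 197, 197, 195, 191, 182, 162, 144, 138, 137, 137, 138, 138, 138, 137, 138, 137, 139]
445 [148, 169, 173, 174, 174, 173, 175, 176, 177, 177, 177, 177, 177, 183, 191, 196, 200, 201, 199, 196, 184, 161, 143, 137, 137, 137, 140, 137, 139, 138, 135, 128, 120, 114]
455 [154, 170, 174, 175, 174, 172, 174, 176, 178, 176, 175, 178, 179, 185, 195, 198, 199, 200, 199, 195, 190, 183, 177, 176, 177, 176, 176, 178, 178, 178, 178, 180, 178, 180]
[ 0.37892879 -6.24239217  1.85541921] [[-0.05, 7.13], [-0.07, 7.22]] [4.31 6.47]
```

The gap is now about 0.5 mm with the jaws stalled on the closed cam and post. One last look before handing in.

Run:
```python
from h import *
a=cv2.resize(cv2.imread('pics/w8.png')[:385],(480,330)); b=cv2.resize(cv2.imread('pics/s8.png')[172:282,190:350],(480,270) if 0 else (393,270),interpolation=cv2.INTER_CUBIC)
o=np.zeros((600,480,3),np.uint8); o[:330]=a; o[330:,:393]=b; cv2.imwrite('pics/f.png',o)
```

```text
(no output)
```

View pics/f.png

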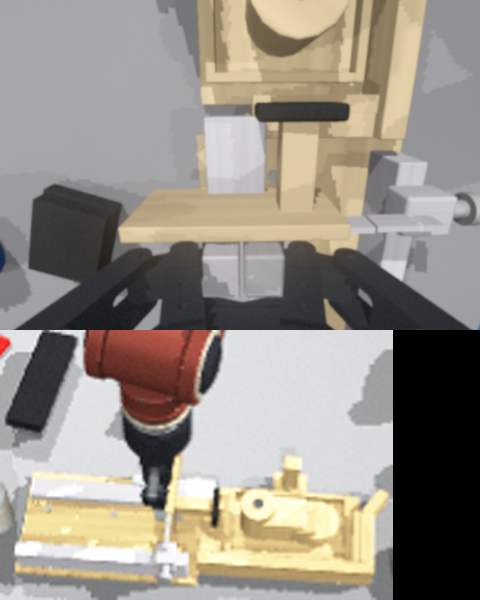

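The cam is closed against the post at (243,265), the pointer is in line with the fin at (375,226), the tray is home and the last is standing.

```bash
python3 -c "
from station import *
print(finish_job()); o=get_obs(); print(o['t'],o['opening'],o['contact_force'])"
```

```text
the job is handed in; nothing more can be done
None
the job is handed in; nothing more can be done
```

The job is handed in at about 11.6 s on the robot's clock (limit 51 s); no verdict is reported.

**What I did**
- **Tray:** I slid it by its handle into the dock until it stopped against the end stop, at a push of about 19 N. The last stayed standing on it.
- **Leg:** I pushed it onto the mark with the jaws about 66 mm open and held it there with the cam open for about a third of a second.
- **Cam:** I squeezed it closed with a 40 N grip and kept holding.

**Last checks**
- **Pointer:** it was about 0.5 mm from the fin in the wrist image, against the 5 mm limit.
- **Cam and grip:** the jaws were stalled at 34.7 mm, a little under the stated 36 mm for post and closed cam. The image showed the cam closed against the post. The contact forces on cam and post can't be read, so I am relying on the 40 N setting.
- **Tray and last:** the picture showed the tray home and the last upright.
- **Clamp and bystanders:** the final pictures show the clamp and the nearer bystanders apparently undisturbed; I didn't measure them.

**What disagreed**
- **Dock position:** my first estimate was about 3–4 mm off sideways. An overlay on the images showed this, and I corrected it before the tray went in.
- **Squeezing the cam:** while the jaws closed, the tool rose about 5 mm (18.8 N upward, which later eased) and the leg slipped back to about 3 mm short of the mark. That stayed inside the tolerance, and I pushed it back.

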